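Load the sample tray round its blank and standard, then cover it

ROBOT

A 6-joint arm with a two-finger parallel gripper is mounted at the origin on a cart in front of the work surface, level with it; the furniture and walls round the work are solid. World frame = base frame: x ahead of the robot, y to its left, z up, the work surface at z = 0. Lengths are in m, angles in rad, forces in N, time in s.
With the tool pointing down it reaches from about 0.275 to 0.725 m from the base axis. Payload 15.9 kg.
Tool frame: the origin (TCP) lies between the finger pads; the fingertips stand 14 mm ahead of it and the grasp point (between the pads) lies 5 mm behind it; z points along the fingers, y is the line along which they close (so a half turn about z gives the same grasp; the last joint's range is limited). The gripper opens to 85 mm and grips with 20 to 120 N. Pads are 22 mm wide; open, the fingers measure 114 mm over their backs; the gripper's body (76 mm by 85 mm) begins 54 mm behind the grasp point. The pads swing forward as they close: fully open they stand 13 mm farther back than shut.
Start: joints at [-1.208, 0.213, -0.034, 1.323, 0, 1.571], TCP at [0.177, -0.467, 0.213] pointing down, gripper open.
Joint ranges: [-2.98, 2.98], [-0.74, 1.72], [-1.14, 1.35], [-2.1, 2.04], [-1.57, 1.44], [-3.14, 3.14]. Speed limits (rad/s): [1.89, 1.89, 2.39, 2.57, 3.14, 3.14].

INTERFACE

Orientations are given as a unit quaternion [w, x, y, z].
In Python, from cell import manip, eyes gives the robot as it stands. Calls block until the motion is done:
- manip.move_ptp(position, orientation): joint-space move of the TCP to a pose.
- manip.movel(position, rotation=None, speed=0.15): straight line of the TCP; rotation=None keeps the orientation; speed is the mean speed in m/s.
- manip.set_joints(angles): joint-space move.
- manip.let_go() and manip.grasp(newtons=None): open the fingers fully, or close them until they stop; newtons is the grip in N (None keeps the last).
- manip.hold(seconds).
- manip.inverse_kinematics(position, orientation): joint angles nearest the present ones, or None.
- manip.observe(): the state.
- eyes.get_image(name): name is "side" or "top" or "wrist"; returns the picture (480x640x3 uint8, blue, green, red); there is no depth.
- eyes.calibration(name): a dict with "intrinsics" (3x3 intrinsics, pixels), "R" (3x3) and "t" (3): a world point X has camera coordinates R X + t. Camera axes: x right, y down, z forward; pixel columns grow to the right and rows downward; lengths in m; the calibration is good to about 2 mm. A picture is of the moment at which its call begins: read the wrist's pose just before it. calibration takes no time and is no camera call; for the wrist camera it gives the pose at the moment of the call.
A pose or a line that the arm cannot do raises manip.PlanningError and nothing moves.
- manip.sign_off(): hands the job in; it is judged then, once.
The state is a dict: "t": time; "joint_positions": joint angles; "joint_vel": joint speeds; "joint_torque": joint torques, N m; "tool_pos": TCP position; "eef_rot": TCP orientation; "contact_force": force on the tool from outside, world axes, zero at the start; "moment": the same for the moment, N m; "gripper_width": opening from 0.0 (shut) to 1.0 (fully open); "grip_force": force on a finger pad.
Only numpy, scipy, OpenCV 4.12 (cv2) and the standard library are available. Lean on these libraries where they do the work, as an engineer would, in place of code of your own. Each camera call takes 0.05 s, during which the arm holds its last target. There are 200 camera calls.

TASK

Load the sample tray for the next run: it already holds a white-capped blank and an orange-capped standard; stand the blue-capped sample vial in the well between them, the loose white-capped vial in the end well beside the white one, and the loose orange-capped vial in the end well beside the orange one. With all five vials in, set the amber cover over the tray, fully down on its ledge all round. Leave the two vials already in the tray in their wells, and do not shift the syringe, the timer or the wash bottle.

Things in the scene. Friction and masses are not known exactly. Their poses are not given: they have to be found in the camera images.
- tray: Sample tray, fixed: pale metal base 78x212x4 mm with a dark block 46x180 mm on it, top 24 mm up. Five wells in a row, 21 mm wide, 2 mm chamfer; a vial's foot stands 4 mm up. Origin: centre of underside; x across, y along the row; wells at x 0, y -68, -34, 0, 34, 68 mm. Base ledge 16 mm wide all round carries the cover 4 mm up. Lies left or right, turned up to 30 deg from the y direction.
- cover: Loose amber see-through cover, an upside-down box standing on its rim: outside 64x198x57 mm, inside 58x192x54 (6 mm play each side of the block), 0.1 to 0.21 kg. On top, central, a black bridge handle: bar 14 wide (x), 70 long (y), from 69 to 79 mm above the rim. Origin: centre of rim plane; x across, y along, z up; same turned half round. On the tray its y lies along the tray's y.
- blank_seated: The blank already in the tray: a white-capped clear glass vial, 16 mm across, 47 mm tall (touchable up to 40 mm), flat foot, 15 g. Origin: centre of its underside, z up. It stands in one of the two wells next to the middle well (y = +34 or -34 mm in the tray), the orange-capped standard in the other; which is which changes.
- standard_seated: The standard already in the tray: an orange-capped clear glass vial, 16 mm across, 47 mm tall (touchable up to 40 mm), flat foot, 15 g. Origin: centre of its underside, z up. It stands in the other of the two wells next to the middle well.
- vial_white: The second blank, standing loose on the bench: a white-capped clear glass vial, 16 mm across, 47 mm tall (touchable up to 40 mm), flat foot, 15 g. Origin: centre of its underside, z up.
- vial_blue: The sample, standing loose on the bench: a blue-capped clear glass vial, 16 mm across, 47 mm tall (touchable up to 40 mm), flat foot, 15 g. Origin: centre of its underside, z up. This one may weigh up to 21 g.
- vial_orange: The second standard, standing loose on the bench: an orange-capped clear glass vial, 16 mm across, 47 mm tall (touchable up to 40 mm), flat foot, 15 g. Origin: centre of its underside, z up.
- syringe: Bystander: a clear plastic syringe, 19 x 130 x 19 mm, lying at the far right of the work, pointing away from the robot. Origin at the centre of its underside. Leave alone.
- timer: Bystander: a small white lab timer with a grey display, 50 x 62 x 18 mm, lying on the left beside the work. Origin at the centre of its underside. Leave alone.
- wash_bottle: Bystander: a white wash bottle with a red cap and bent spout, 65 x 109 x 193 mm, standing at the far left, beside a fixed computer tower 0.35 m tall whose front is at x = 0.61 m (y 0.15 to 0.34): keep the gripper clear of it. Origin at the centre of its underside. Leave alone.

How it is judged:
By the outcome, as a careful person would: the job done as asked, in the order asked, and still so for the second after the job is handed in, with the robot touching nothing.
It also fails if it takes over 96 s, if anything falls off the work surface, if the arm or the gripper's body presses on something with over 40 N, if the wrist force passes 120 N, or if a joint passes its speed limit or range.

## Working session

There is one attempt and no reset: what is moved stays moved. The work goes in short steps, each a Python script; the robot and the scene stay as the last script left them, time stands still between calls to the robot, and variables do not carry over. Pictures are saved under pics/ and viewed, at most 14 in all, crops included, and the job is handed in when it is done.

```bash
ls; mkdir -p pics
python3 - <<'E'
from cell import manip, eyes
import cv2,numpy as np
for n in("top","side"):
    im=eyes.get_image(n); cv2.imwrite(f"pics/{n}0.png",im); c=eyes.calibration(n); print(n,np.round(c["intrinsics"],1).tolist(),np.round(c["R"],3).tolist(),np.round(c["t"],3).tolist())
print(manip.observe())
E
```

```text
pics
top [[455.4, 0.0, 323.0], [0.0, 455.4, 236.9], [0.0, 0.0, 1.0]] [[0.026, -0.999, 0.022], [-0.986, -0.03, -0.167], [0.168, -0.017, -0.986]] [0.02, 0.49, 1.304]
side [[543.0, 0.0, 320.9], [0.0, 543.0, 231.2], [0.0, 0.0, 1.0]] [[0.972, -0.237, 0.001], [-0.142, -0.587, -0.797], [0.189, 0.774, -0.604]] [-0.476, 0.132, 1.338]
{'t': 0.1, 'joint_positions': array([-1.20801838e+00,  2.13317139e-01, -3.49314365e-02,  1.32349778e+00,
        8.34140165e-06,  1.57079872e+00]), 'joint_vel': array([-0.00045803, -0.00173143,  0.00022811, -0.00028899,  0.00052082,
        0.00024467]), 'joint_torque': array([-3.90983085e-03, -6.87246966e+01,  4.87806094e+01,  1.22905994e-02,
       -2.07709127e-04,  3.00765066e-06]), 'tool_pos': array([ 0.17733407, -0.46717993,  0.21208632]), 'eef_rot': array([-4.67972624e-04,  9.83594182e-01,  1.80394730e-01, -8.15887650e-05]), 'contact_force': array([-0.74114936,  1.18603477, -0.4993487 ]), 'moment': array([ 0.02329681, -0.01386066,  0.05614247]), 'grip_force': 0.0, 'gripper_width': 1.002204604718562}
```

View pics/top0.png

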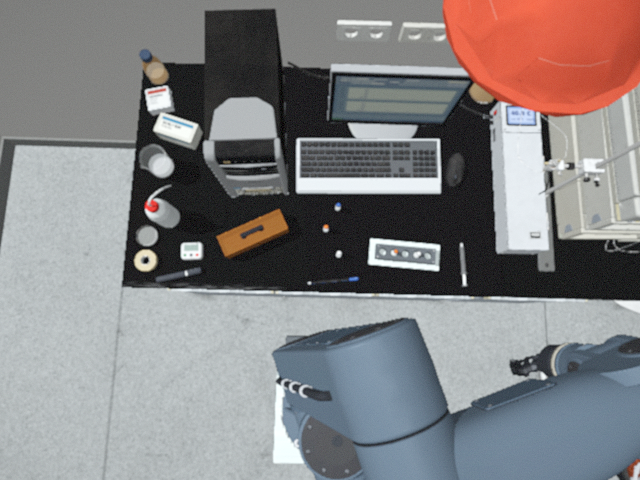

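View pics/side0.png

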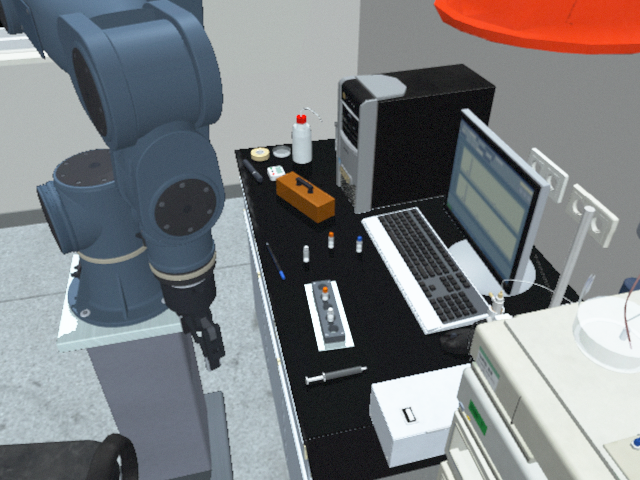

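The top view shows the blue vial at (337,207), orange at (325,229) and white at (338,254). The tray is at (404,254) and the cover at (253,232). I'll get rough positions from an enlarged crop, then refine them with the wrist camera.

```bash
cat > h.py <<'E'
import numpy as np, cv2
from cell import manip, eyes
from scipy.spatial.transform import Rotation as Rn
def down(yaw):  # tool z down; closing line (tool y) at angle yaw from world y... R=Rz(yaw)*diag(1,-1,-1)
    q=(Rn.from_euler('z',yaw)*Rn.from_euler('x',np.pi)).as_quat(); return np.array([q[3],q[0],q[1],q[2]])
def back(c,uv,z):
    d=c["R"].T@np.linalg.inv(c["intrinsics"])@np.array([uv[0],uv[1],1.]); o=-c["R"].T@c["t"]
    return o+d*(z-o[2])/d[2]
def proj(c,X):
    p=c["intrinsics"]@(c["R"]@np.asarray(X,float)+c["t"]); return p[:2]/p[2]
E
python3 - <<'E'
from h import *
c=eyes.calibration("top")
for n,uv,z in[("blue",(337.5,206),.047),("orange",(325.5,228),.047),("white",(338.5,253),.047),("tray",(404,254),.02),("trayL",(382,252),.024),("trayR",(428,256),.024),("cov",(253,232),.079),("syr",(463,264),.01),("timer",(191,251),.018)]: print(n,back(c,uv,z).round(3))
im=cv2.imread("pics/top0.png"); cv2.imwrite("pics/topc.png",cv2.resize(im[195:285,205:475],None,fx=2.96,fy=2.96,interpolation=cv2.INTER_CUBIC))
w=eyes.calibration("wrist"); o=manip.observe(); q=o["eef_rot"]; Rt=Rn.from_quat([q[1],q[2],q[3],q[0]]).as_matrix()
print(w["intrinsics"].round(0).tolist()); C=-w["R"].T@w["t"]; print("cam in tool",(Rt.T@(C-o["tool_pos"])).round(3),(w["R"]@Rt).round(3).tolist())
for y in(-1,0,1): 
  for x in(.4,.5): print(x,y,manip.inverse_kinematics([x,y*.1,.3],down(0)))
E
```

```text
blue [ 0.583 -0.007  0.047]
orange [0.515 0.027 0.047]
white [ 0.442 -0.013  0.047]
tray [ 0.448 -0.21   0.02 ]
trayL [ 0.452 -0.144  0.024]
trayR [ 0.444 -0.281  0.024]
cov [0.491 0.235 0.079]
syr [ 0.425 -0.391  0.01 ]
timer [0.439 0.424 0.018]
[[367.0, 0.0, 326.0], [0.0, 367.0, 242.0], [0.0, 0.0, 1.0]]
cam in tool [ 0.078  0.001 -0.161] [[0.0, 1.0, 0.001], [-0.952, 0.0, -0.306], [-0.306, -0.001, 0.952]]
0.4 -1 [-0.24497866  0.03351672 -0.02078269  1.51649692  0.          2.89661399]
0.5 -1 [-0.19739556  0.24031744  0.22067052  1.5511494   0.          2.94419709]
0.4 0 [ 0.          0.0081203  -0.04682786  1.51584817  0.         -3.14159265]
0.5 0 [ 0.          0.21865682  0.19293838  1.54507789  0.         -3.14159265]
0.4 1 [ 0.24497866  0.03351672 -0.02078269  1.51649692  0.         -2.89661399]
0.5 1 [ 0.19739556  0.24031744  0.22067052  1.5511494   0.         -2.94419709]
```

View pics/topc.png

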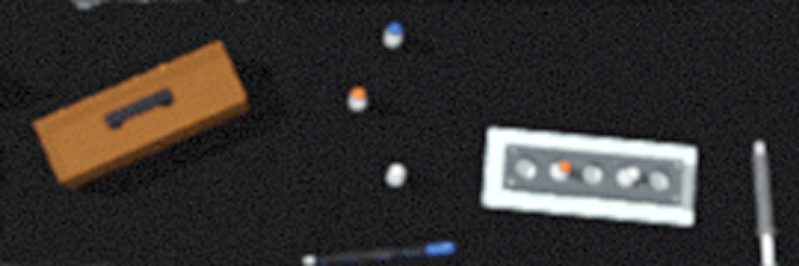

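The crop shows orange seated on the +y side of the middle well and white on the −y side. The tray is turned about −3° from y. Next I'll take closer views with the wrist camera.

Run:
```python
from h import *
import json
out={}
def snap(n,p,yaw):
    manip.move_ptp(p,down(yaw)); manip.hold(.3)
    c=eyes.calibration("wrist"); im=eyes.get_image("wrist"); cv2.imwrite(f"pics/{n}.png",im)
    out[n]={k:np.asarray(v).tolist() for k,v in c.items()}
snap("A",[.45,-.12,.17],np.pi); 
snap("B",[.46,.17,.19],np.pi)
json.dump(out,open("cal.json","w")); o=manip.observe();print(o["t"],o["tool_pos"],o["joint_positions"])
```

```text
3.5417 [0.46013282 0.16947459 0.18999316] [ 3.52904639e-01  1.98256843e-01 -1.09547654e-01  1.26303092e+00
 -9.02244706e-06  3.53825234e-01]
```

View pics/A.png

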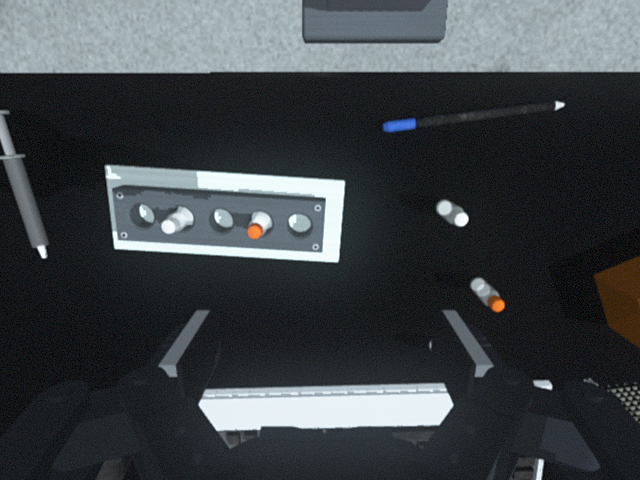

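View pics/B.png

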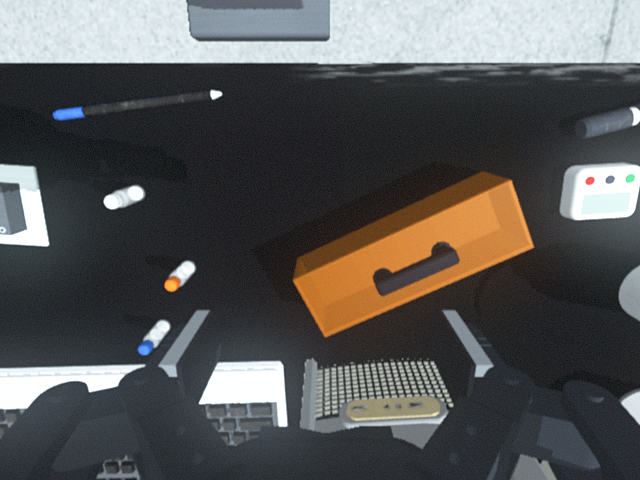

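A shows the wells along (145,214)–(300,223), white at (452,213) and orange at (488,295). B shows white, orange and blue at about (124,197), (180,276) and (153,338), and the cover handle at (417,269). I'll enlarge these areas to read them more closely.

Run:
```python
import cv2
A=cv2.imread("pics/A.png");B=cv2.imread("pics/B.png")
r=lambda im,x,y,w,h,f:cv2.resize(im[y:y+h,x:x+w],None,fx=f,fy=f,interpolation=cv2.INTER_CUBIC)
cv2.imwrite("pics/A1.png",r(A,95,150,265,130,3))
cv2.imwrite("pics/V.png",cv2.hconcat([r(B,95,170,120,195,3),cv2.copyMakeBorder(r(A,420,185,100,140,3),0,165,0,0,0)]))
cv2.imwrite("pics/B1.png",r(B,285,165,260,180,3))
```

```text
(no output)
```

View pics/A1.png

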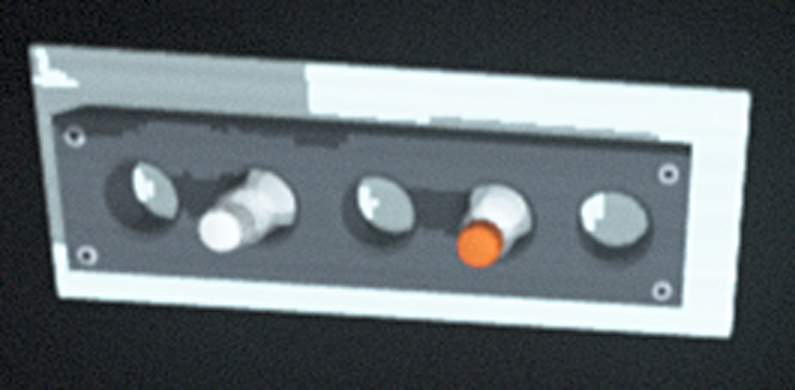

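View pics/V.png

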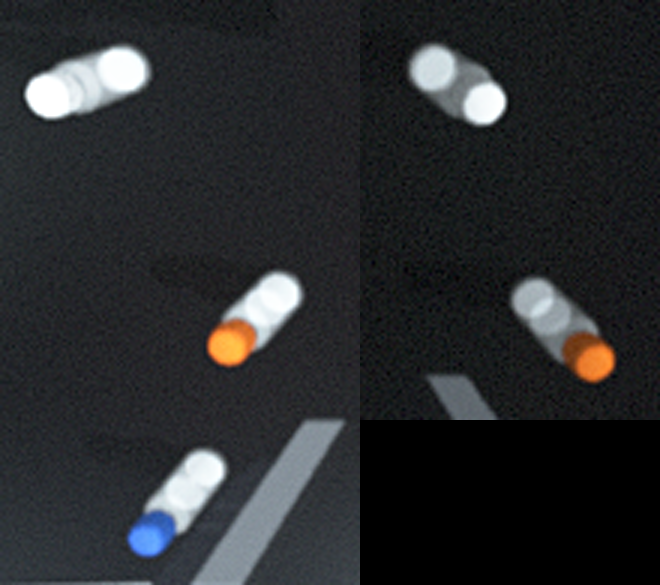

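View pics/B1.png

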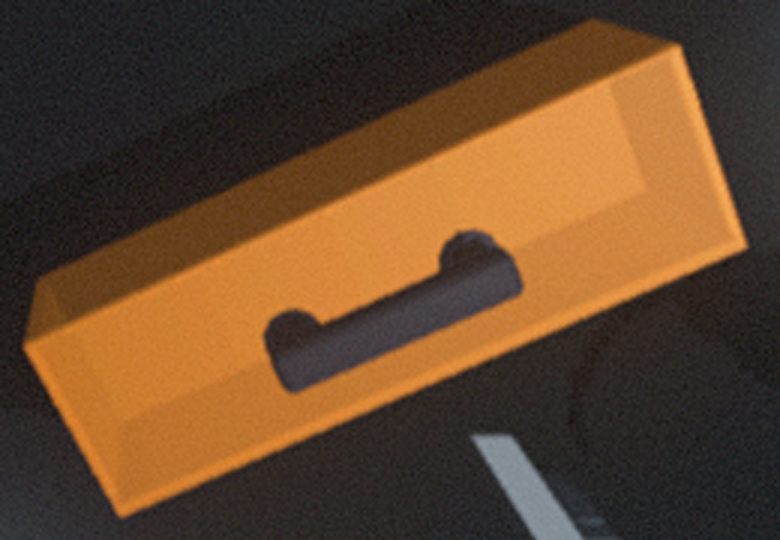

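```bash
cat > fit.py <<'E'
from h import *
import json
from scipy.optimize import least_squares
cal=json.load(open("cal.json")); cal={n:{k:np.array(v) for k,v in c.items()} for n,c in cal.items()}
px=lambda U,off:(np.array(U,float)+.5)/3-.5+np.array(off)
def fit(c,uv,loc,x0):
    uv=np.array(uv);loc=np.array(loc)
    f=lambda p:(np.array([proj(c,np.r_[Rn.from_euler('z',p[2]).as_matrix()[:2,:2]@l[:2]+p[:2],l[2]]) for l in loc])-uv)
    r=least_squares(lambda p:f(p).ravel(),x0); return r.x,f(r.x).round(1).tolist()
# tray: image left=-y, down=+x
U=[(30,45),(750,92),(732,337),(58,297),(142,198),(378,211),(615,227)]
L=[(-.039,-.106,.004),(-.039,.106,.004),(.039,.106,.004),(.039,-.106,.004),(0,-.068,.024),(0,0,.024),(0,.068,.024)]
for s in (slice(0,7),slice(0,4),slice(4,7)): print("tray",*fit(cal["A"],[px(u,(95,150)) for u in U][s],L[s],[.45,-.21,0]))
U=[(27,347),(682,45),(747,246),(122,516)]
L=[(-.032,-.099,.057),(-.032,.099,.057),(.032,.099,.057),(.032,-.099,.057)]
print("cover",*fit(cal["B"],[px(u,(285,165)) for u in U],L,[.49,.235,-.4]))
print("bar",back(cal["B"],px((398,320),(285,165)),.079))
for n,c,off,cap,ft in[("white","B",(95,170),(49,97),(123,69)),("orange","B",(95,170),(230,345),(280,294)),("blue","B",(95,170),(151,537),(204,470)),("white","A",(420,185),(125,104),(74,68)),("orange","A",(420,185),(235,361),(173,300))]:
    print(n,c,back(cal[c],px(cap,off),.047).round(4),back(cal[c],px(ft,off),.001).round(4))
E
python3 fit.py
```

```text
tray [ 0.45086841 -0.21162122 -0.06508757] [[-0.4, -0.3], [1.0, -0.4], [0.4, -0.0], [0.2, -0.1], [-0.9, 0.1], [-0.0, 0.7], [-0.2, 0.2]]
tray [ 0.45112179 -0.21190627 -0.06521597] [[-0.7, -0.0], [0.7, -0.1], [0.1, 0.2], [-0.0, 0.1]]
tray [ 0.45055743 -0.21128179 -0.06410528] [[-0.5, -0.1], [0.3, 0.4], [0.2, -0.2]]
cover [0.49613686 0.24259141 0.45720115] [[-1.2, -0.2], [0.1, -0.7], [1.4, 0.5], [-0.3, 1.0]]
bar [0.49396137 0.24177117 0.079     ]
white B [ 0.444  -0.0117  0.047 ] [ 0.4444 -0.0136  0.001 ]
orange B [0.5198 0.0291 0.047 ] [0.5218 0.0276 0.001 ]
blue B [ 0.5868 -0.0048  0.047 ] [ 0.5899 -0.0076  0.001 ]
white A [ 0.444 -0.013  0.047] [ 0.4444 -0.0123  0.001 ]
orange A [0.52   0.0271 0.047 ] [0.5218 0.0277 0.001 ]
```

The fits agree to about 1 mm. I'll place blue first, checking force on the way down.

```bash
cat >> h.py <<'E'
TR=np.array([.4508,-.2116]);TY=-.065;ZG=.036;ZT=.125
def well(y): return TR+Rn.from_euler('z',TY).as_matrix()[:2,:2]@np.array([0,y])
def st(m): 
    o=manip.observe(); print(m,"t%.1f"%o["t"],o["tool_pos"].round(4),"F",o["contact_force"].round(1),"w%.3f g%.0f"%(o["gripper_width"],o["grip_force"])); return o
def pick(xy,yaw):
    manip.move_ptp([*xy,ZT],down(yaw)); manip.movel([*xy,ZG],speed=.15); manip.grasp(25); st("grip")
    manip.movel([*xy,ZT],speed=.2); st("lift")
def put(y):
    w=well(y); manip.move_ptp([*w,ZT],down(TY+np.pi/2)); manip.movel([*w,ZG+.028],speed=.15); manip.hold(.15)
    f0=st("above")["contact_force"]
    for z in(.020,.012,.005):
        manip.movel([*w,ZG+z],speed=.06); f=st("down")["contact_force"]-f0
        if abs(f).max()>6: print("FORCE",f); return False
    manip.let_go(); manip.movel([*w,ZT],speed=.2); st("out"); return True
E
python3 - <<'E'
from h import *
pick([.588,-.006],np.pi)
cv2.imwrite("pics/g1.png",eyes.get_image("wrist"))
print(put(0))
manip.movel([*well(0)+np.array([0.0,.05]),.18],speed=.2)
cv2.imwrite("pics/p1.png",eyes.get_image("wrist"))
E
```

```text
grip t6.0 [ 0.588 -0.006  0.036] F [-0.3 -0.6  1.2] w0.001 g0
lift t6.5 [ 0.5881 -0.006   0.1251] F [ 0.4 -0.1 -1.3] w0.000 g0
above t8.4 [ 0.4516 -0.2118  0.0651] F [ 0.3  0.1 -0.2] w0.002 g0
down t8.7 [ 0.4505 -0.2115  0.0557] F [-0.6 -0.2  0.1] w-0.000 g0
down t9.0 [ 0.4504 -0.2114  0.0475] F [-0.6  0.7  0.2] w-0.005 g0
down t9.2 [ 0.4505 -0.2115  0.0406] F [-0.5  0.2  0. ] w-0.000 g0
out t10.6 [ 0.4509 -0.2116  0.125 ] F [-0.1 -0.1 -0.5] w1.002 g0
True
```

View pics/p1.png

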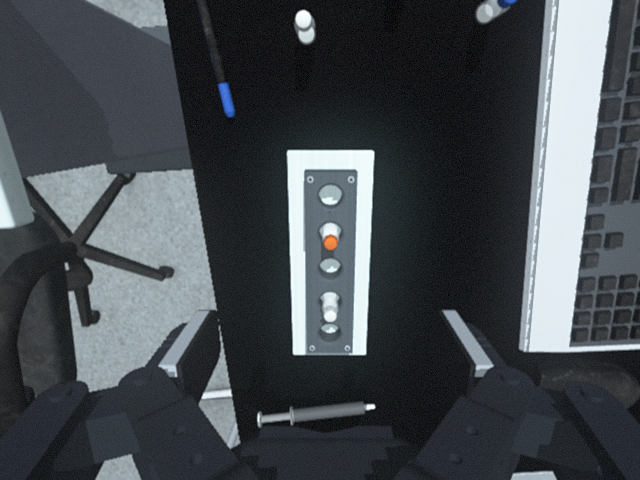

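The grip closed empty: blue still stands at about (497,7), and its well is empty. I'll find where blue is and look at the grip picture.

Run:
```python
from h import *
c=eyes.calibration("wrist")
print(back(c,(507,2),.047),back(c,(487,13),.001)); print("white",back(c,(304,19),.047),back(c,(307,35),.001))
for y in(.068,0,-.068): print(proj(c,[*well(y),.024]))
```

```text
[ 0.58568758 -0.0124111   0.047     ] [ 0.59069375 -0.00777081  0.001     ]
white [ 0.44472077 -0.01357233  0.047     ] [ 0.44452138 -0.01405922  0.001     ]
[329.9709473  195.68535112]
[329.68876233 268.60496178]
[329.43909643 333.12129564]
```

View pics/g1.png

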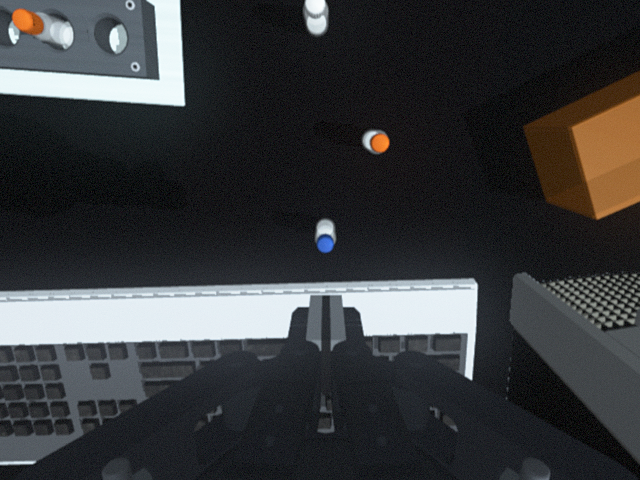

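In g1 blue is standing unmoved at (325,236). The shut fingertips end near row 295, where I'd expect them lower if they reached the stated depth. I'll check the tip position against the side picture I already have.

Run:
```python
from h import *
c=eyes.calibration("side"); p=np.array([.17733,-.46718,.21209])
for d in(-.03,-.014,0,.025,.04,.1): print(d,proj(c,p+[0,0,d]).round(1))
o=manip.observe(); p=o["tool_pos"]; print(p,o["joint_positions"].round(3))
im=eyes.get_image("side"); 
a,b=proj(c,p),proj(c,p+[0,0,-.001]); print("now",a, proj(c,p-[0,0,.014]))
x,y=int(a[0])-50,int(a[1])-60
k=cv2.resize(im[y:y+100,x:x+110],None,fx=3.6,fy=3.6,interpolation=cv2.INTER_CUBIC)
im0=cv2.imread("pics/side0.png"); k0=cv2.resize(im0[290:390,160:270],None,fx=3.6,fy=3.6,interpolation=cv2.INTER_CUBIC)
cv2.imwrite("pics/s1.png",cv2.hconcat([k0,k])); print(x,y)
w=eyes.calibration("wrist"); 
for d in(.014,0,-.005,-.013,-.04):
  for xx in(.011,0): print(d,xx,proj(w,p+Rn.from_euler('z',TY+np.pi/2).as_matrix()@np.array([xx,0.0425,-d])).round(0),end=' ')
```

```text
-0.03 [204.6 373.5]
-0.014 [203.4 367.3]
0 [202.2 361.7]
0.025 [200.2 351.5]
0.04 [198.9 345.2]
0.1 [193.6 318.7]
[ 0.45029933 -0.16189702  0.1786423 ] [-0.345  0.179 -0.162  1.231 -0.     1.291]
now [320.98738207 240.61364443] [320.98250172 245.60287844]
270 180
0.014 0.011 [242. 261.] 0.014 0 [244. 281.] 0 0.011 [236. 272.] 0 0 [238. 293.] -0.005 0.011 [233. 276.] -0.005 0 [235. 297.] -0.013 0.011 [229. 283.] -0.013 0 [231. 305.] -0.04 0.011 [210. 313.] -0.04 0 [213. 339.]
```

View pics/s1.png

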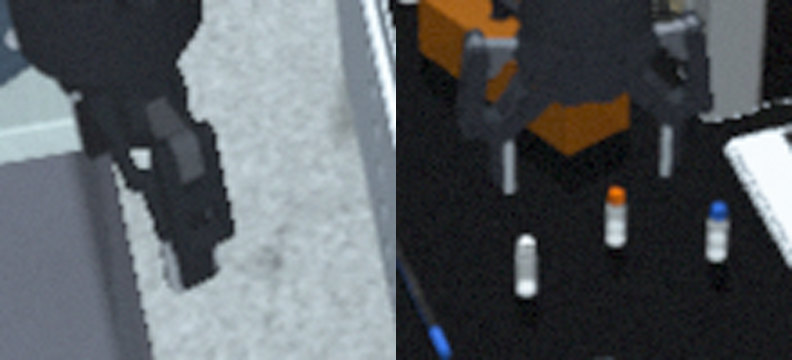

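The side crop puts the open tips at about (301,233) and (345,229), and the wrist view agrees: they sit tens of mm farther back than stated. I'll measure directly by touching the bench lightly with the fingers shut.

Run:
```python
from h import *
c=eyes.calibration("side"); o=manip.observe(); p=o["tool_pos"];R=Rn.from_euler('z',TY+np.pi/2).as_matrix()
for d in(.001,-.02,-.03,-.04): print(d,[proj(c,p+R@np.array([0,s*.045,-d])).round(1).tolist() for s in(1,-1)])
manip.grasp(20); xy=[.5,-.09]
manip.move_ptp([*xy,.06],down(TY+np.pi/2)); manip.movel([*xy,.024],speed=.1); manip.hold(.2); f0=st("start")["contact_force"]
z=.024
while z>-.040:
    z-=.003; manip.movel([*xy,z],speed=.04); o=manip.observe()
    if abs((o["contact_force"]-f0)[2])>4: break
st("touch z=%.3f"%z)
manip.movel([*xy,.1],speed=.2); st("up")
```

```text
0.001 [[300.6, 243.2], [341.0, 238.9]]
-0.02 [[300.4, 235.6], [341.3, 231.3]]
-0.03 [[300.3, 231.9], [341.4, 227.6]]
-0.04 [[300.2, 228.2], [341.5, 223.9]]
start t13.3 [ 0.5005 -0.0902  0.0248] F [-0.3 -0.3  0.6] w0.002 g0
touch z=-0.021 t17.1 [ 0.5004 -0.0901 -0.019 ] F [-16.4   3.3  48.3] w0.003 g24
up t17.9 [ 0.4995 -0.0899  0.0988] F [-0.1  0.4 -0.4] w-0.000 g0
```

The reported TCP is about 33 mm beyond the true one: the shut tips touch the bench at tool z ≈ −0.0185. I'll correct for that and retry blue.

```bash
sed -i 's/ZG=.036;ZT=.125/ZG=.0025;ZT=.095/' h.py
python3 - <<'E'
from h import *
manip.let_go()
pick([.588,-.0065],np.pi)
if manip.observe()["gripper_width"]>.05: print(put(0))
E
```

```text
grip t21.4 [ 0.5882 -0.0065  0.0027] F [-0.7  0.1  4.6] w0.172 g25
lift t22.0 [ 0.5877 -0.0065  0.0944] F [ 0.9  0.2 -0.1] w0.168 g25
above t23.8 [ 0.4517 -0.2118  0.0315] F [ 0.3  0.5 -1.5] w0.174 g25
down t24.1 [ 0.4505 -0.2115  0.0222] F [ 0.6 -0.1  0.9] w0.166 g25
down t24.4 [ 0.4504 -0.2115  0.014 ] F [ 0.2 -0.5  0. ] w0.166 g25
down t24.6 [ 0.4507 -0.2115  0.0072] F [-0.7  0.4  0.4] w0.168 g25
out t25.9 [ 0.4508 -0.2116  0.0949] F [-0.9 -0.3 -1. ] w0.997 g0
True
```

Run:
```python
from h import *
Y=TY+np.pi/2; ok=True
for xy,w in(([.4443,-.0128],-.068),([.5207,.0279],.068)):
    pick(xy,Y)
    ok=manip.observe()["gripper_width"]>.05 and put(w)
    if not ok: break
print(ok)
if ok:
    manip.move_ptp([.43,-.12,.16],down(np.pi)); manip.hold(.2)
    im=eyes.get_image("wrist"); c=eyes.calibration("wrist"); cv2.imwrite("pics/C.png",im)
    p=proj(c,[*TR,.03]).astype(int); print(p); x,y=max(p[0]-150,0),max(p[1]-90,0)
    cv2.imwrite("pics/C1.png",cv2.resize(im[y:y+180,x:x+300],None,fx=2.6,fy=2.6,interpolation=cv2.INTER_CUBIC))
```

```text
grip t28.1 [ 0.4444 -0.0128  0.0027] F [0.1 0.4 3.8] w0.168 g25
lift t28.8 [ 0.444  -0.0128  0.0944] F [-0.5  0.3 -1. ] w0.170 g25
above t30.5 [ 0.4472 -0.2797  0.0316] F [0.3 1.  0.2] w0.168 g25
down t30.8 [ 0.4461 -0.2793  0.0222] F [-0.7 -0.6  0.1] w0.167 g25
down t31.1 [ 0.446  -0.2793  0.014 ] F [ 0.8 -0.4  0.2] w0.172 g25
down t31.4 [ 0.4462 -0.2794  0.0072] F [ 0.3  0.1 -0.5] w0.167 g25
out t32.6 [ 0.4464 -0.2795  0.0949] F [ 0.1  0.  -0.7] w1.000 g0
grip t35.3 [0.5208 0.0279 0.0027] F [-0.5  0.5  4. ] w0.169 g25
lift t35.9 [0.5204 0.0279 0.0944] F [ 0.5  1.  -1. ] w0.169 g25
above t37.4 [ 0.4561 -0.1438  0.0315] F [-0.2 -0.8  0.2] w0.165 g25
down t37.6 [ 0.4549 -0.1437  0.0222] F [ 0.2 -0.4  0.1] w0.167 g25
down t37.9 [ 0.4548 -0.1436  0.014 ] F [-0.3 -0.1 -0.5] w0.169 g25
down t38.2 [ 0.4551 -0.1437  0.0072] F [0.5 0.7 0.3] w0.167 g25
out t39.5 [ 0.4552 -0.1438  0.0949] F [-0.4  0.1 -0.7] w1.002 g0
True
[217 248]
```

View pics/C1.png

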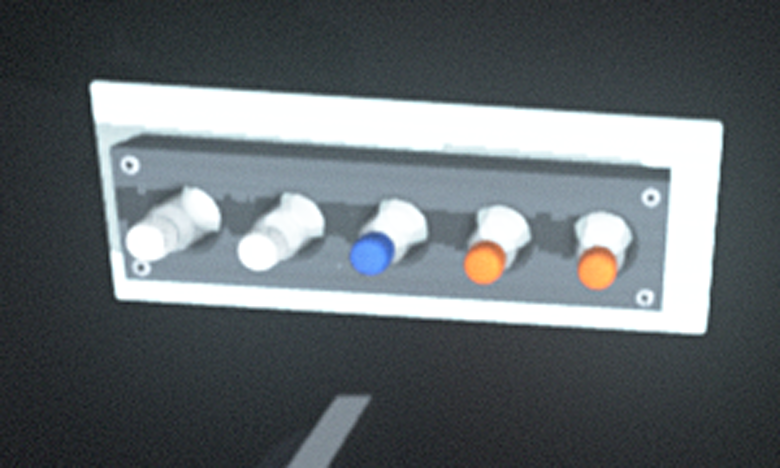

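All five vials are seated in order: white, white, blue, orange, orange. Now the cover.

Run:
```python
from h import *
C=[.4955,.2424]; Yc=.457+np.pi/2; Y=TY+np.pi/2; ZC=.0415
manip.move_ptp([*C,.12],down(Yc)); manip.movel([*C,ZC],speed=.12); st("at"); manip.grasp(60); o=st("grip")
assert .08<o["gripper_width"]<.25
manip.movel([*C,.145],speed=.12); st("lift")
manip.move_ptp([*TR,.145],down(Y)); manip.hold(.4); f0=st("over")["contact_force"]
cv2.imwrite("pics/D.png",eyes.get_image("wrist"))
for z in(.065,.045,.03,.02,.012,.007,.0055,.0045,.0035):
    manip.movel([*TR,ZC+z],speed=.08 if z>.03 else .04); f=st("z%.4f"%z)["contact_force"]-f0
    if abs(f).max()>6: print("FORCE",f); break
cv2.imwrite("pics/D2.png",eyes.get_image("wrist"))
cv2.imwrite("pics/D2s.png",eyes.get_image("side"))
```

```text
at t43.6 [0.496  0.2424 0.0422] F [0.  0.9 0.7] w1.000 g0
grip t44.2 [0.4957 0.2425 0.0417] F [0.3 0.9 1.1] w0.146 g59
lift t45.2 [0.4951 0.2422 0.1442] F [-0.1  0.8 -2.8] w0.145 g58
over t47.3 [ 0.4509 -0.2114  0.145 ] F [-0.1 -0.2 -2.1] w0.149 g58
z0.0650 t48.0 [ 0.4509 -0.2117  0.1067] F [ 0.2  0.9 -1.3] w0.149 g58
z0.0450 t48.4 [ 0.4507 -0.2116  0.0866] F [-0.5 -0.1 -2.1] w0.148 g58
z0.0300 t48.9 [ 0.4507 -0.2115  0.0714] F [-0.5  0.8 -1.7] w0.149 g58
z0.0200 t49.3 [ 0.4506 -0.2115  0.0612] F [ 0.4  0.4 -1.4] w0.147 g58
z0.0120 t49.7 [ 0.4506 -0.2115  0.0532] F [-0.2  0.9 -1.9] w0.148 g58
z0.0070 t50.0 [ 0.4506 -0.2115  0.0483] F [ 0.6  0.3 -1.9] w0.141 g58
z0.0055 t50.2 [ 0.4508 -0.2116  0.047 ] F [ 0.4 -0.2 -1.2] w0.147 g58
z0.0045 t50.5 [ 0.4508 -0.2116  0.046 ] F [-0.  -0.  -1.7] w0.152 g58
z0.0035 t50.7 [ 0.4514 -0.2117  0.0455] F [0.7 1.2 5.2] w0.147 g59
FORCE [0.81970188 1.38549604 7.29725249]
```

It touched down at exactly the expected seating height. Now release, back off and check.

Run:
```python
from h import *
manip.let_go(); manip.movel([*TR,.12],speed=.15); st("up")
manip.move_ptp([.40,-.12,.19],down(np.pi)); manip.hold(.3); st("look")
im=eyes.get_image("wrist"); c=eyes.calibration("wrist"); s=eyes.get_image("side"); cs=eyes.calibration("side")
p=proj(c,[*TR,.03]).astype(int); x,y=max(p[0]-160,0),max(p[1]-115,0)
k=cv2.resize(im[y:y+230,x:x+320],(640,460),interpolation=cv2.INTER_CUBIC)
Rz=Rn.from_euler('z',TY).as_matrix()[:2,:2]
for a,b in((-1,-1),(-1,1),(1,1),(1,-1)): # expected cover top corners, seated
    q=(proj(c,[*TR+Rz@np.array([a*.032,b*.099]),.061])-[x,y])*2; cv2.circle(k,tuple(int(v) for v in q),4,(0,255,0),1)
cv2.imwrite("pics/E.png",k)
p=proj(cs,[*TR,.03]).astype(int); cv2.imwrite("pics/F.png",cv2.resize(s[p[1]-70:p[1]+80,p[0]-90:p[0]+90],None,fx=4,fy=4,interpolation=cv2.INTER_CUBIC)[:600])
```

```text
up t52.1 [ 0.4505 -0.2115  0.1193] F [-0.  -0.2  0.5] w1.003 g0
look t53.8 [ 0.4    -0.1201  0.1899] F [ 0.  -0.8  0.3] w0.996 g0
```

View pics/E.png

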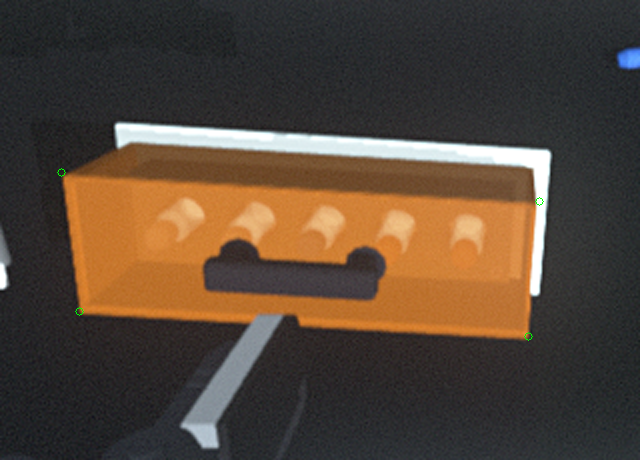

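View pics/F.png

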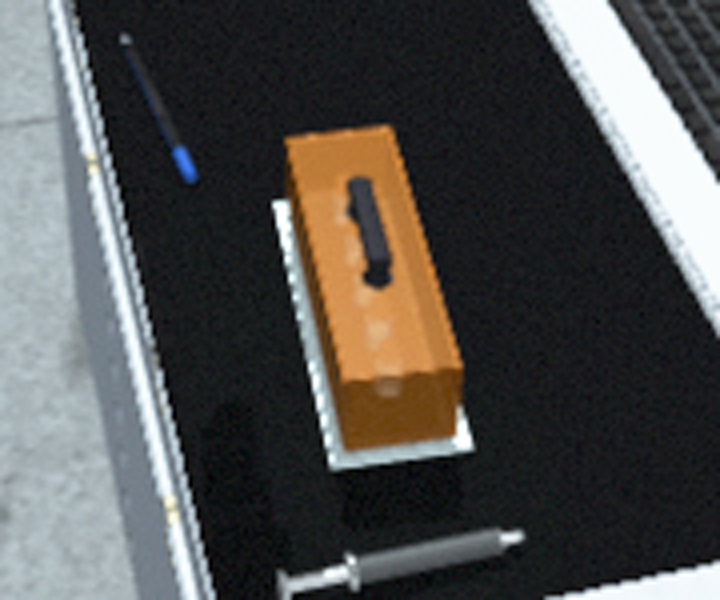

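The cover's top corners are within a few pixels of where a fully seated cover would put them. It sits level on the ledge over five upright vials, and the robot is clear. Handing in.

```bash
python3 -c "
from cell import manip
print(manip.sign_off())"
```

```text
the job is handed in; nothing more can be done
None
```

The three vials are in their wells in the order asked, the amber cover is down on its ledge, and the job was handed in at about 54 s; the first grasp closed empty because the reported tool point was about 33 mm off, so I measured it with a light touch on the bench (48 N at the wrist) and corrected for it.

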